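# Hook the desk tray into the slotted post and press it home

## Task

Hang the loose divided tray on the slotted post: put the hook on its back through the middle one of the three slots, let it drop behind the strip, then press the tray down until it clicks past the sprung latch and is fully home. Leave it hanging level, back against the post, and do not disturb the other things on the desk.

Things in the scene. Friction and masses are not known exactly. Their poses are not given: they have to be found in the camera images.
- tray: Grey plastic tray, 90 (x) x 72 (y) x 62 (z) mm, 0.15 to 0.31 kg, standing on its floor. Origin: middle of its underside, +x to its back (hook side), z up. Front and side walls 16 mm high. Back wall y +-30, outer face at x = +45 mm, 60 mm high.
- tray_grip (a point): On the tray's divider, at x -16, y 0, z 43 mm of the tray. The divider runs along the tray's x from -42 to +40 mm at y = 0, is 10 mm thick, its top at z = 48 mm. Grip it across its thickness; the floor left and right of it is open, 28 mm wide.
- tray_lip (a point): Middle of the top face of the thumb lip at the top of the back wall, at x +33, y 0, z 62 mm of the tray; the lip spans x +21 to +45, y +-22 mm. Press down here, near the post: pressed far forward the hook may jam. Lean the tool back 30 to 40 degrees to reach it under the board.
- tray_hook (a point): Lower end of the steel hook's finger, at x +54, y 0, z 23 mm of the tray. Neck: 10 mm wide, z 45 to 52, out of the back wall. Finger: hangs from the neck, 8 mm wide, x +51 to +57, z 23 to 52 mm; 6 mm is free between back wall and finger. A rib on its rear at z = 30 reaches x = +60 mm.
- post: Fixed grey slotted post, 72 mm wide. Origin: on the worktop under the middle of its front face; that face is its plane x = 0 and looks to its -x. Foot plate 8 mm thick, x -60 to +90, y +-75. Wooden board on top: x -62 to +75, y +-95, z 330 to 346 mm, overhanging the slots, so the gripper must lean back to the post's -x by 20 to 40 degrees to work under it.
- post_slot (a point): Fixed point on the post's face, z = 130 mm. Flush in the face is a 4 mm steel strip, hollow behind, with 3 upright slots at y = 0, each 14 wide, 38 high, 64 mm apart. The strip is clamped at a height that differs each time and is not reported: the middle slot's lower edge lies within 10 mm above or below this point; find it by touch or sight.
- post_face (a point): Fixed point on the post's face, z = 112 mm. The hook enters level, the tray pushed to the post's +x, if the tray's underside is 14 to 23 mm below the middle slot's lower edge (within 10 mm of this height for the middle of that range). Blocked, the tray's back stops 11 to 15 mm short of the face.
- latch (a joint): Sprung latch behind the strip under the middle slot. Metres, 0 at rest. With the back on the face, lower the tray: its rib meets the latch when the underside is 30 mm below the slot's edge; released there the tray hangs. A press of 6 to 20 N drives it down to 45 mm below the edge (home): the latch goes to about 0.005, then springs back to about 0.002.
- seat (a joint): Small sprung follower (under 2 N) inside the strip, under the end of the hook's finger. Metres, 0 while free, grows as the finger pushes it down over the last 4 mm; about 0.003 to 0.004 when the tray is fully home, so it tells that the tray is down.
- mug: White mug, 82 mm wide, 94 mm high, loose bystander; origin under its foot.
- stapler: Red and black stapler, 140 mm long, 51 mm high, loose bystander; origin at the middle of its underside.
- card_box: Small pale card box, 97 x 61 x 34 mm, loose bystander; origin at the middle of its underside.
- eraser: Eraser in a blue sleeve, 23 x 52 x 12 mm, loose bystander; origin at the middle of its underside.
- power_brick: Black laptop power brick, 46 x 102 x 29 mm, loose bystander; origin at the middle of its underside.

How it is judged:
At the end, for the whole second after the job is handed in: Tray home in the middle slot: latch sprung back to 1 to 4 mm, seat pushed down over 2.2 mm, tray origin 40 to 51 mm in front of the post face (back within 6 mm of it), within 6 mm of its middle line, 70 to 100 mm up, level within 0.12 rad, turned within 0.15 rad of the post, at rest (value of joint latch between 0.001 and 0.004 m and value of joint seat above 0.0022 m and x of tray in the frame of post between -0.051 and -0.04 m and y of tray in the frame of post between -0.006 and 0.006 m and z of tray in the frame of post between 0.07 and 0.1 m and angle between tray's own z axis and vertical below 0.12 rad and angle between the x axis of tray and the x axis of post, either way round below 0.15 rad and linear speed of tray below 0.02 m/s); the robot touches nothing.
It fails at once if the mug is pushed by more than 30 mm (distance of mug from where it was at the start of the episode above 0.03 m).
It fails at once if the stapler is pushed by more than 30 mm (distance of stapler from where it was at the start of the episode above 0.03 m).
It fails at once if the card box is pushed by more than 30 mm (distance of card_box from where it was at the start of the episode above 0.03 m).
It fails at once if the eraser is pushed by more than 30 mm (distance of eraser from where it was at the start of the episode above 0.03 m).
It fails at once if the power brick is pushed by more than 30 mm (distance of power_brick from where it was at the start of the episode above 0.03 m).
It also fails if it takes over 58 s, if anything falls off the work surface, if the arm or the gripper's body presses on something with over 40 N, if the wrist force passes 120 N, or if a joint passes its speed limit or range.

## Robot

A 7-joint arm with a two-finger parallel gripper is mounted at the origin on a cart in front of the work surface, level with it; the furniture and walls round the work are solid. World frame = base frame: x ahead of the robot, y to its left, z up, the work surface at z = 0. Lengths are in m, angles in rad, forces in N, time in s.
With the tool pointing down it reaches from about 0.425 to 0.95 m from the base axis. Payload 4.7 kg.
Tool frame: the origin (TCP) lies on the centre line of the jaws, within the pads' length; the fingertips stand 8 mm ahead of it and the grasp point (between the pads) lies 11 mm behind it; z points along the fingers, y is the line along which they close (so a half turn about z gives the same grasp; the last joint's range is limited). The gripper opens to 85 mm and grips with 20 to 120 N. Pads are 22 mm wide; open, the fingers measure 114 mm over their backs; the gripper's body (76 mm by 85 mm) begins 54 mm behind the grasp point. The pads swing forward as they close: fully open they stand 13 mm farther back than shut.
Start: joints at [-1.365, 0.469, -0.049, 1.532, 0.024, 1.141, -0.082], TCP at [0.157, 0.657, 0.239] pointing down, gripper open.
Joint ranges: [-2.59, 2.59], [-0.33, 1.99], [-1.39, 1.29], [0.1, 2.45], [-1.04, 4.18], [0.21, 1.99], [-2.66, 2.66]. Speed limits (rad/s): [2.57, 2.57, 3.14, 3.14, 3.14, 3.14, 3.14].

## Interface

Orientations are given as a 3x3 rotation matrix whose columns are the frame's x, y, z axes.
In Python, from rig import arm, camrig gives the robot as it stands (arm), with the cameras (camrig). Calls block until the motion is done:
- arm.movep(position, orientation): joint-space move of the TCP to a pose.
- arm.move_l(position, attitude=None, feed=0.15, until_force=None): straight line of the TCP; attitude=None keeps the orientation; feed is the mean speed in m/s. With until_force (N) it stops when the force on the tool has changed by that much, and returns True; else False.
- arm.move_joints(angles): joint-space move.
- arm.command_gripper(opening, newtons=None): finger opening in m; newtons is the grip in N (None keeps the last); returns when the fingers have stopped.
- arm.sleep(seconds).
- arm.inverse_kinematics(position, orientation): joint angles nearest the present ones, or None.
- arm.sense(): the state.
- camrig.camera(name): name is "scene" or "side" or "wrist"; returns the picture (420x560x3 uint8, red, green, blue); there is no depth.
- camrig.camera_params(name): a dict with "K" (3x3 intrinsics, pixels), "dist" ([k1, k2, p1, p2, k3] as OpenCV has them; the pictures are not rectified), "position" and "rotation" of the camera in the world; the wrist camera has in their place "tool_from_camera" (4x4, takes a point from camera to tool coordinates, whose origin is the TCP and whose axes are the flange's). Camera axes: x right, y down, z forward; pixel columns grow to the right and rows downward; lengths in m; the calibration is good to about 2 mm. A picture is of the moment at which its call begins: read the wrist's pose just before it. camera_params takes no time and is no camera call.
A pose or a line that the arm cannot do raises arm.Unreachable and nothing moves.
- arm.finish_job(): hands the job in; it is judged then, once.
The state is a dict: "time_s": time; "joint_pos": joint angles; "qd": joint speeds; "joint_efforts": joint torques, N m; "position": TCP position; "tcp_rot": TCP orientation; "wrist_force": force on the tool from outside, world axes, zero at the start; "ft_torque": the same for the moment, N m; "finger_gap": finger opening in m; "gripper_force": force on a finger pad.
Only numpy, scipy, OpenCV 4.12 (cv2) and the standard library are available. Lean on these libraries where they do the work, as an engineer would, in place of code of your own. Each camera call takes 0.05 s, during which the arm holds its last target. There are 200 camera calls.

## Working session

There is one attempt and no reset: what is moved stays moved. The work goes in short steps, each a Python script; the robot and the scene stay as the last script left them, time stands still between calls to the robot, and variables do not carry over. Pictures are saved under pics/ and viewed, at most 10 in all, crops included, and the job is handed in when it is done.

```bash
ls; mkdir -p pics; python3 - <<'E'
from rig import arm, camrig
import cv2,numpy as np
for n in("scene","side"):
    p=camrig.camera_params(n);print(n,{k:np.round(v,4).tolist() for k,v in p.items()})
    cv2.imwrite(f"pics/{n}0.png",camrig.camera(n)[:,:,::-1])
p=camrig.camera_params("wrist");print({k:np.round(v,4).tolist() for k,v in p.items()})
s=arm.sense();print({k:np.round(v,3).tolist() for k,v in s.items()})
E
```

```text
pics
rig.py
scene {'K': [[386.3412, 0.0, 278.8848], [0.0, 386.3412, 214.0732], [0.0, 0.0, 1.0]], 'dist': [-0.041, 0.0, 0.0, 0.0, 0.0], 'position': [0.0986, -0.6681, 0.5269], 'rotation': [[0.7919, -0.2937, 0.5354], [-0.6106, -0.3866, 0.6912], [0.004, -0.8743, -0.4854]]}
side {'K': [[536.1073, 0.0, 287.3401], [0.0, 536.1073, 203.1776], [0.0, 0.0, 1.0]], 'dist': [-0.2012, 0.0, 0.0, 0.0, 0.0], 'position': [0.4937, 1.1006, 0.8348], 'rotation': [[-0.9968, -0.045, 0.0656], [-0.0795, 0.5201, -0.8504], [0.0042, -0.8529, -0.522]]}
{'K': [[317.755, 0.0, 283.5448], [0.0, 317.755, 210.379], [0.0, 0.0, 1.0]], 'dist': [-0.0503, 0.0, 0.0, 0.0, 0.0], 'tool_from_camera': [[-0.0002, -0.9591, -0.2831, 0.0733], [1.0, 0.0002, -0.0011, -0.0013], [0.0011, -0.2831, 0.9591, -0.1352], [0.0, 0.0, 0.0, 1.0]]}
{'time_s': 0.1, 'joint_pos': [-1.365, 0.469, -0.049, 1.534, 0.024, 1.141, -0.082], 'qd': [0.0, -0.002, -0.001, -0.002, -0.001, 0.001, 0.0], 'joint_efforts': [0.001, -51.152, -0.047, -23.839, 0.011, 0.004, 0.0], 'position': [0.157, 0.656, 0.238], 'tcp_rot': [[-0.973, 0.233, -0.0], [0.233, 0.973, -0.002], [-0.0, -0.002, -1.0]], 'wrist_force': [0.711, 0.686, 0.745], 'ft_torque': [0.046, -0.016, 0.016], 'gripper_force': 0.0, 'finger_gap': 0.085}
```

View pics/scene0.png

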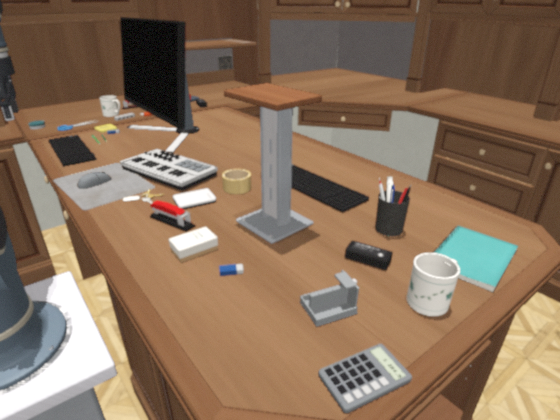

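View pics/side0.png

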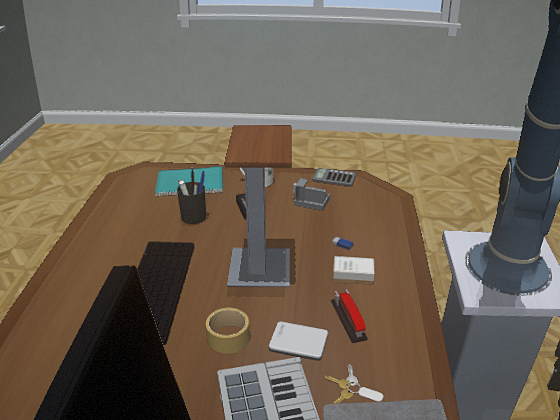

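Scene: tray near (330,300), its back wall and hook to the upper right (350,288); the post's foot is at (275,222) and its board at (272,96). I'll enlarge both to find the corners.

```bash
python3 - <<'E'
import cv2,numpy as np
a=cv2.imread("pics/scene0.png");b=cv2.imread("pics/side0.png")
f=lambda im,x,y,w,h,s:cv2.resize(im[y:y+h,x:x+w],None,fx=s,fy=s,interpolation=cv2.INTER_CUBIC)
o=np.zeros((600,800,3),np.uint8)
A=f(a,220,80,110,165,3.6);o[:594,:396]=A
B=f(a,295,265,80,62,5);o[:310,400:800]=B
C=f(b,285,172,50,46,6);o[320:596,400:700]=C
cv2.imwrite("pics/crop1.png",o)
E
```

```text
(no output)
```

View pics/crop1.png

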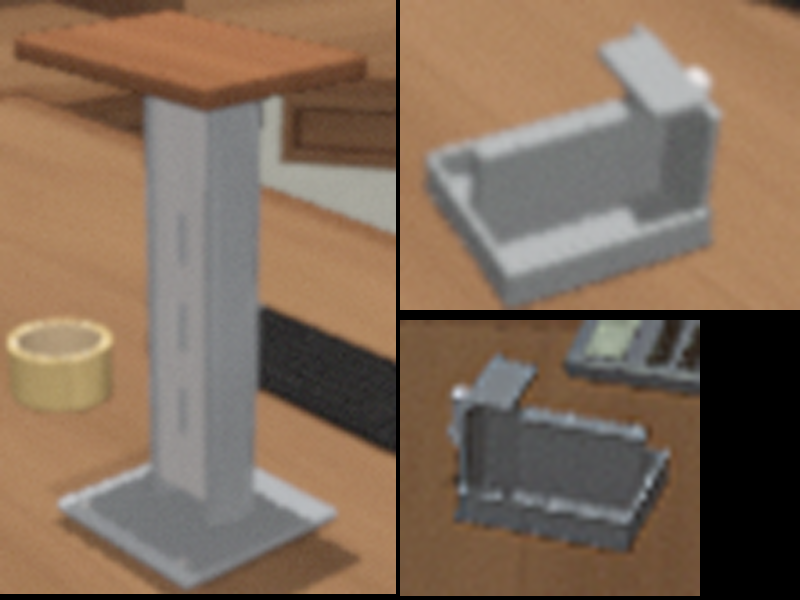

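```bash
cat > h.py <<'E'
from rig import arm, camrig
import cv2,numpy as np
def campose(n,s=None):
    p=camrig.camera_params(n)
    if n!="wrist": return p["K"],p["dist"],np.array(p["rotation"]),np.array(p["position"])
    T=np.array(p["tool_from_camera"]);R=np.array(s["tcp_rot"])
    return p["K"],p["dist"],R@T[:3,:3],np.array(s["position"])+R@T[:3,3]
def rays(c,px):
    K,d,R,t=c
    u=cv2.undistortPoints(np.array(px,float).reshape(-1,1,2),np.array(K),np.array(d)).reshape(-1,2)
    return np.c_[u,np.ones(len(u))]@R.T
def onz(c,px,z):
    r=rays(c,px);return c[3]+r*((z-c[3][2])/r[:,2])[:,None]
def onplane(c,px,p0,n):
    r=rays(c,px);return c[3]+r*(((p0-c[3])@n)/(r@n))[:,None]
def proj(c,P):
    K,d,R,t=c;Rw=R.T
    return cv2.projectPoints(np.array(P,float).reshape(-1,1,3),cv2.Rodrigues(Rw)[0],-Rw@t,np.array(K),np.array(d))[0].reshape(-1,2)
E
python3 - <<'E'
from h import *
c=campose("scene")
np.set_printoptions(precision=4,suppress=True)
print("foot L,F,R",onz(c,[(236.7,220.8),(272.2,241.9),(312.8,222.5)],.008))
print("board L,F,R,B",onz(c,[(225,91.7),(276.9,105.5),(321.4,97.2),(265.8,83.3)],.346))
print("tray bot near,right",onz(c,[(317.4,325.6),(357,314)],0))
print("tray top left,near,right",onz(c,[(300.6,296.6),(315.4,318.6),(357,307.4)],.016))
print("lip",onz(c,[(335,274),(346,287)],.062))
s=campose("side")
# side crop /6+(285,172)
f=lambda x,y:((x-400)/6+285,(y-320)/6+172)
print("side bot",onz(s,[f(458,518),f(628,548)],0), "lip",onz(s,[f(470,402),f(518,406),f(537,368),f(498,357)],.062))
E
```

```text
foot L,F,R [[ 0.5581  0.1098  0.008 ]
 [ 0.5721 -0.0305  0.008 ]
 [ 0.7146 -0.0206  0.008 ]]
board L,F,R,B [[ 0.5498  0.1158  0.346 ]
 [ 0.5636 -0.0599  0.346 ]
 [ 0.6859 -0.0569  0.346 ]
 [ 0.6834  0.1427  0.346 ]]
tray bot near,right [[ 0.4765 -0.2984  0.    ]
 [ 0.5575 -0.3226  0.    ]]
tray top left,near,right [[ 0.4916 -0.2319  0.016 ]
 [ 0.474  -0.2945  0.016 ]
 [ 0.5569 -0.3209  0.016 ]]
lip [[ 0.5517 -0.262   0.062 ]
 [ 0.5403 -0.3023  0.062 ]]
side bot [[ 0.5762 -0.2509  0.    ]
 [ 0.4917 -0.2302  0.    ]] lip [[ 0.5716 -0.2583  0.062 ]
 [ 0.5481 -0.2564  0.062 ]
 [ 0.5407 -0.2953  0.062 ]
 [ 0.5606 -0.3049  0.062 ]]
```

```bash
cat >> h.py <<'E'
def att(yaw,lean,flip=1):
    """tool y along flip*frame y, tool z leaning: down rotated towards frame +x by lean"""
    s,c=np.sin(lean),np.cos(lean);z=np.array([s,0,-c]);y=np.array([0,flip,0.]);x=np.cross(y,z)
    Rz=np.array([[np.cos(yaw),-np.sin(yaw),0],[np.sin(yaw),np.cos(yaw),0],[0,0,1]])
    return Rz@np.c_[x,y,z]
def rz(yaw): return np.array([[np.cos(yaw),-np.sin(yaw),0],[np.sin(yaw),np.cos(yaw),0],[0,0,1]])
E
python3 - <<'E'
from h import *
np.set_printoptions(precision=3,suppress=True)
ik=lambda p,R:arm.inverse_kinematics(np.array(p),R)
D=np.deg2rad
for f in(1,-1):
    print("flip",f)
    for n,p,y,l in [("via1",(.3,.33,.45),0.5,0),("via2",(.43,.03,.45),0.07,0),("v",(.45,.035,.2),.07,D(20)),("v",(.45,.035,.2),.07,D(40)),("v",(.45,.035,.2),.07,D(55)),
      ("tview",(.52,-.276,.2),-.265,0),("pick30",(.51,-.272,.035),-.265,D(25)),("pick30",(.51,-.272,.035),-.265,D(35)),("pre",(.53,.03,.15),.07,D(25)),("hang",(.555,.03,.15),.07,D(30)),("press",(.6,.035,.15),.07,D(35))]:
        print(n,round(np.rad2deg(l)),ik(p,att(y,l,f)))
E
```

```text
flip 1
via1 0 [-0.916 -0.037 -0.012  1.701 -0.     1.477  1.144]
via2 0 [-0.806 -0.117  0.576  1.753  0.064  1.487  1.402]
v 20 [-0.845 -0.038  0.644  2.331  0.139  0.498  1.332]
v 40 None
v 55 None
tview 0 [-0.368  0.606  1.152  1.832 -0.616  1.12   2.311]
pick30 25 [ 0.959  0.566 -0.619  2.196  1.457  0.224  0.389]
pick30 35 [ 1.121  0.646 -0.788  2.291  2.341  0.367 -0.404]
pre 25 [-0.312  0.193  0.175  2.27  -0.001  0.247  1.494]
hang 30 [ 0.394  0.278 -0.621  2.24   0.978  0.252  0.568]
press 35 [ 0.378  0.342 -0.621  2.203  1.445  0.245  0.126]
flip -1
via1 0 [-1.342 -0.063  0.392  1.72   0.024  1.48  -2.024]
via2 0 [-0.927 -0.134  0.677  1.757  0.084  1.49  -1.763]
v 20 [-0.815 -0.036  0.614  2.33   0.135  0.498 -1.806]
v 40 None
v 55 None
tview 0 [-0.247  0.493  0.919  1.827 -0.449  1.046 -0.989]
pick30 25 None
pick30 35 [ 1.074  0.622 -0.727  2.293  2.419  0.34   2.642]
pre 25 [-0.574  0.202  0.475  2.283 -0.275  0.25  -1.378]
hang 30 [ 0.394  0.278 -0.621  2.24   0.978  0.252 -2.573]
press 35 None
```

```bash
python3 - <<'E'
from h import *
D=np.deg2rad
np.set_printoptions(precision=4,suppress=True)
arm.movep(np.array([.3,.33,.42]),att(.5,0))
print(arm.sense()["time_s"])
arm.movep(np.array([.43,.035,.27]),att(.07,D(20)))
def shot(n):
    s=arm.sense();im=camrig.camera("wrist");cv2.imwrite(f"pics/{n}.png",im[:,:,::-1])
    np.savez(f"pics/{n}.npz",position=s["position"],tcp_rot=s["tcp_rot"]);print(n,s["time_s"],s["position"])
shot("post1")
arm.movep(np.array([.43,-.15,.35]),att(-.1,0))
arm.movep(np.array([.51,-.272,.17]),att(-.265,0))
shot("tray1")
E
```

```text
1.5833
post1 2.9167 [0.4307 0.0362 0.2707]
tray1 4.7167 [ 0.5105 -0.2706  0.1704]
```

View pics/post1.png

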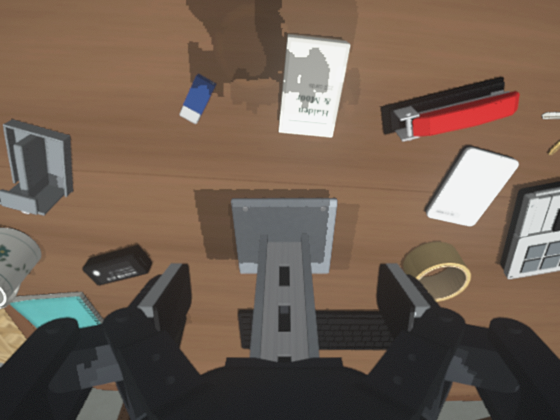

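View pics/tray1.png

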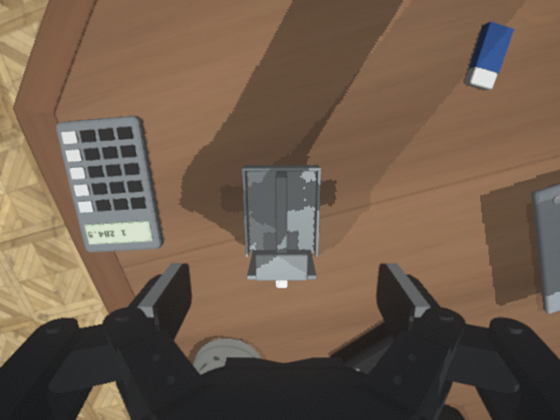

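Post view: foot plate front corners (233,199)/(336,199), slots centred on column 284 at rows 276 and 319. Tray view: front corners (244,167)/(320,167), divider along column 282, hook at (282,284). Now subpixel edges.

```bash
python3 - <<'E'
from h import *
np.set_printoptions(precision=4,suppress=True,linewidth=150)
L=lambda n:cv2.GaussianBlur(cv2.imread(f"pics/{n}.png",0),(3,3),0).astype(float)
def edge(g,lo,hi):  # subpixel strongest gradient in 1-D profile
    d=np.gradient(g)[lo:hi];i=np.argmax(abs(d));a=abs(d)
    o=0
    if 0<i<len(d)-1:
        den=a[i-1]-2*a[i]+a[i+1];o=.5*(a[i-1]-a[i+1])/den if den else 0
    return lo+i+o,d[i]
P=L("post1");c=campose("wrist",dict(np.load("pics/post1.npz")))
print("col284",P[255:350,282:287].mean(1).round().astype(int))
pts=[(u,edge(P[:,u],190,208)[0]) for u in range(245,326,10)];W=onz(c,pts,.008);k=np.polyfit(W[:,1],W[:,0],1);print("foot front",W[:,:2].T,"slope",k)
for nm,lo,hi in(("R(left px)",225,245),("L",325,345)):
    W=onz(c,[(edge(P[v],lo,hi)[0],v) for v in range(206,236,4)],.008);print(nm,W[:,:2].T,np.polyfit(W[:,0],W[:,1],1))
for v in(272,276,280,315,320,325):print(v,edge(P[v],272,284),edge(P[v],285,297), "post edges",edge(P[v],245,268),edge(P[v],300,325))
T=L("tray1");c=campose("wrist",dict(np.load("pics/tray1.npz")))
pts=[(u,edge(T[:,u],158,176)[0]) for u in range(252,316,8)];W=onz(c,pts,.016);print("tray front",W[:,:2].T,np.polyfit(W[:,1],W[:,0],1))
for v in range(174,250,12):
    a=[edge(T[v],236,252)[0],edge(T[v],312,326)[0]];b=[edge(T[v],268,281)[0],edge(T[v],281,296)[0]]
    A=onz(c,[(x,v) for x in a],.016);B=onz(c,[(x,v) for x in b],.048);print(v,np.round(a+b,1),A[:,:2].ravel(),B[:,:2].ravel())
print("lip rows",[edge(T[:,u],247,260)[0] for u in(262,270,290,300)],[edge(T[:,u],270,290)[0] for u in(256,262,300,308)])
print("lip cols",[(edge(T[v],244,262)[0],edge(T[v],306,322)[0]) for v in(262,268,274)])
E
```

```text
col284 [114 114 114 114 114 114 114 115 118 119 109  81  54  41  40  41  41  41  41  41  41  41  41  41  41  41  41  41  40  46  64  90 108 114 114 114 113
 114 114 114 114 114 114 114 113 113 113 116 120 117  99  79  69  67  68  68  68  63  53  44  40  39  38  39  39  39  39  39  38  39  39  38  38  38
  36  42  67  98 112 113 112 112 112 112 112 112 112 112 112 112 111 112 111 111 111]
foot front [[ 0.569   0.5682  0.567   0.5661  0.5651  0.564   0.5629  0.5618  0.5608]
 [-0.0095  0.0044  0.0183  0.0322  0.046   0.0599  0.0738  0.0876  0.1015]] slope [-0.0745  0.5684]
R(left px) [[ 0.5827  0.5898  0.5969  0.6042  0.6116  0.6192  0.6269  0.6348]
 [-0.0282 -0.0284 -0.0276 -0.0272 -0.0265 -0.0262 -0.0252 -0.0249]] [ 0.0709 -0.0699]
L [[0.5721 0.5799 0.587  0.5943 0.6017 0.6093 0.6162 0.6248]
 [0.1193 0.1088 0.1102 0.1104 0.1106 0.1113 0.1225 0.1127]] [0.0393 0.0897]
272 (np.float64(278.8333333333333), np.float64(-27.5)) (np.float64(289.11764705882354), np.float64(27.0)) post edges (np.float64(256.7083333333333), np.float64(-21.0)) (np.float64(311.2142857142857), np.float64(22.5))
276 
[... 1634 characters left out ...]
249.1 313.6 274.2 286.8] [ 0.5246 -0.3102  0.5407 -0.2504] [ 0.5207 -0.2832  0.5235 -0.2727]
234 [249.2 312.8 274.2 287. ] [ 0.5364 -0.3137  0.5525 -0.254 ] [ 0.5313 -0.2861  0.5342 -0.2754]
246 [249.7 312.  277.  285.9] [ 0.5486 -0.3169  0.5645 -0.2577] [ 0.5427 -0.2868  0.5447 -0.2793]
lip rows [np.float64(249.55555555555554), np.float64(254.71428571428572), np.float64(254.6578947368421), np.float64(249.27777777777777)] [np.float64(279.1875), np.float64(279.6875), np.float64(279.61764705882354), np.float64(275.15384615384613)]
lip cols [(np.float64(249.625), np.float64(306.8333333333333)), (np.float64(256.06), np.float64(306.67857142857144)), (np.float64(255.6764705882353), np.int64(306))]
```

```bash
python3 - <<'E'
from h import *
from scipy.optimize import least_squares
np.set_printoptions(precision=4,suppress=True,linewidth=150)
P=cv2.imread("pics/post1.png",0).astype(float);g=P[:,282:287].mean(1)
def cross(g,a,b,lv=78):
    for i in range(a,b):
        if (g[i]-lv)*(g[i+1]-lv)<=0:return i+(g[i]-lv)/(g[i]-g[i+1])
rows=[cross(g,260,272),cross(g,280,292),cross(g,300,309,95),cross(g,325,340)];print("rows",rows)
c=campose("wrist",dict(np.load("pics/post1.npz")));yaw=.0727
def model(p):
    x,y,z0=p;o=np.array([x,y,0]);pts=[]
    for dz in(-.064,-.026,0,.038):pts.append(o+[0,0,z0+dz])
    return proj(c,pts)
f=lambda p:np.r_[model(p)[:,1]-rows,model(p)[[1,2],0]-284.0]
r=least_squares(f,[.62,.04,.13]);print("post origin, slot edge",r.x,"res",r.fun)
R=rz(yaw);o=np.r_[r.x[:2],0]
for z in(-.045,.011):  # slot half widths
    q=proj(c,[o+R@[0,-.007,r.x[2]+z],o+R@[0,.007,r.x[2]+z]]);print("slot cols",q)
print("foot corners",proj(c,[o+R@[-.06,-.075,.008],o+R@[-.06,.075,.008]]),"face base cols",proj(c,[o+R@[0,-.036,.008],o+R@[0,.036,.008]]))
s=dict(np.load("pics/tray1.npz"));print("tool yaw",np.arctan2(-s["tcp_rot"][1,0],-s["tcp_rot"][0,0]))
ct=campose("wrist",s);t=np.array([.5252,-.2785,0]);R=rz(-.264)
for n,m in dict(front=[-45,0,16],fl=[-45,-36,16],fr=[-45,36,16],lipf1=[21,-22,62],lipf2=[21,22,62],lipb1=[45,-22,62],lipb2=[45,22,62],divL=[0,-5,48],divR=[0,5,48]).items():print(n,proj(ct,t+R@(np.array(m)/1000)))
E
```

```text
rows [np.float64(266.11494252873564), np.float64(285.5290322580645), np.float64(305.23021582733816), np.float64(331.3273542600897)]
post origin, slot edge [0.6371 0.0498 0.1296] res [-0.5477  1.6544 -1.3638  0.2556 -0.0022  0.0021]
slot cols [[278.7485 275.9973]
 [289.2413 275.9947]]
slot cols [[278.1508 311.4529]
 [289.8576 311.4517]]
foot corners [[230.965  205.9693]
 [336.9828 205.9099]] face base cols [[260.3988 237.8687]
 [307.5744 237.8489]]
tool yaw -0.2631323466861657
front [[281.0452 167.3765]]
fl [[241.7119 167.3884]]
fr [[320.3853 167.4311]]
lipf1 [[254.4144 254.6928]]
lipf2 [[307.1244 254.7262]]
lipb1 [[255.1652 280.3632]]
lipb2 [[306.4809 280.3971]]
divL [[275.0212 225.4216]]
divR [[286.6859 225.4286]]
```

```bash
python3 - <<'E'
from h import *
from scipy.optimize import least_squares
np.set_printoptions(precision=4,suppress=True,linewidth=150)
c=campose("wrist",dict(np.load("pics/post1.npz")));yaw=.0727
R=rz(yaw)
for rows in([262.3,285.5,301.8,331.3],[264,285.5,303.5,331.3]):
    m=lambda p:proj(c,[np.array([p[0],p[1],p[2]+dz]) for dz in(-.064,-.026,0,.038)])
    f=lambda p:np.r_[m(p)[:,1]-rows,m(p)[[1,2],0]-284.0]
    r=least_squares(f,[.62,.04,.13]);print(r.x,r.fun)
for x,y in((.625,.0487),(.630,.0492)):
    o=np.array([x,y,0])
    print(x,"z of rows",[onplane(c,[(284,v)],o,R[:,0])[0,2].round(4) for v in(262.3,266.1,285.5,301.8,305.2,331.3)])
    print(" face cols base",proj(c,[o+R@[0,-.036,.008],o+R@[0,.036,.008]]).ravel(),"foot",proj(c,[o+R@[-.06,-.075,.008],o+R@[-.06,.075,.008]]).ravel(),"at320",[proj(c,[o+R@[0,a,.145]])[0] for a in(-.036,.036)])
# scene check of board and slots
s=campose("scene");o=np.array([.625,.0487,0])
print("scene board L,F,R,B",proj(s,[o+R@np.array(v) for v in([-.062,.095,.346],[-.062,-.095,.346],[.075,-.095,.346],[.075,.095,.346])]))
print("foot L,F,R",proj(s,[o+R@np.array(v) for v in([-.06,.075,.008],[-.06,-.075,.008],[.09,-.075,.008])]))
P=cv2.imread("pics/post1.png",0)
print(P[190:212,284],P[236:250,284], P[225:245,262]);print("row320",P[320,246:262],P[320,306:322])
E
```

```text
[0.6211 0.0487 0.1394] [ 0.2341 -0.6109  0.4374 -0.0592 -0.0023  0.0022]
[0.6281 0.0492 0.1352] [-0.0861  0.4464 -0.4974  0.1382 -0.0023  0.0022]
0.625 z of rows [np.float64(0.0713), np.float64(0.0782), np.float64(0.1112), np.float64(0.1359), np.float64(0.1407), np.float64(0.1751)]
 face cols base [259.8602 231.7732 307.7592 231.752 ] foot [229.9093 198.8617 337.657  198.7977] at320 [array([252.8007, 308.1968]), array([314.7606, 308.1914])]
0.63 z of rows [np.float64(0.0664), np.float64(0.0735), np.float64(0.1069), np.float64(0.132), np.float64(0.137), np.float64(0.1719)]
 face cols base [260.1028 234.3075 307.7013 234.2869] foot [230.3683 201.8182 337.3971 201.7562] at320 [array([253.178 , 310.8271]), array([314.6219, 310.8218])]
scene board L,F,R,B [[222.3165  89.7178]
 [276.6475 104.1498]
 [323.2287  94.685 ]
 [267.4125  82.5139]]
foot L,F,R [[235.3396 219.2384]
 [271.6793 242.0935]
 [314.098  221.7128]]
[ 80  82  81  82  81  81  80  74  84 107 125 127 126 125 127 128 121 107 103 104 103 103] [ 99 101 100 100 102 104 112 114 115 114 114 114 114 114] [103 102 102 102 102 102 102 101 102  99  95  94  96  92  93  94  93  92  94  93]
row320 [49 49 50 45 43 48 66 88 95 97 96 95 96 95 95 91] [88 91 95 96 95 95 95 96 95 86 61 49 47 48 47 47]
```

```bash
cat >> h.py <<'E'
PO=np.array([.626,.0488,0]);PY=.0727;EDGE=.1365;LEAN=np.deg2rad(26)
TR=np.array([.5252,-.2785,0]);TY=-.264
GRIP=np.array([-.016,0,.043])
def tcp_for(o,yaw,lean=LEAN):  # TCP pose holding tray whose origin is o, yaw
    A=att(yaw,lean);return np.array(o)+rz(yaw)@GRIP+.011*A[:,2],A
def hang(x,y,z,lean=LEAN):     # tray origin in post frame
    return tcp_for(PO+rz(PY)@np.array([x,y,z]),PY,lean)
def st(m=""):
    s=arm.sense();print(m,"t%.2f"%s["time_s"],"p",np.round(s["position"],4),"F",np.round(s["wrist_force"],1),"gap %.4f gf %.1f"%(s["finger_gap"],s["gripper_force"]));return s
E
python3 - <<'E'
from h import *
np.set_printoptions(precision=3,suppress=True)
for L in(22,26,30):
    l=np.deg2rad(L);p,A=tcp_for(TR,TY,l)
    print(L,"pick",arm.inverse_kinematics(p,A),arm.inverse_kinematics(p-.08*A[:,2],A))
    for a in((-.085,0,.118),(-.045,0,.118),(-.045,0,.1)):
        p,A=hang(*a,l);print("  ",a,p,arm.inverse_kinematics(p,A))
p,A=tcp_for(TR,TY)
arm.movep(p-.08*A[:,2],A);st("above")
arm.move_l(p,feed=.1);st("at")
arm.command_gripper(.0,60);st("grip")
arm.move_l(p+[0,0,.07],feed=.15);s=st("lift")
im=camrig.camera("wrist");cv2.imwrite("pics/grip.png",im[:,:,::-1]);np.savez("pics/grip.npz",position=s["position"],tcp_rot=s["tcp_rot"])
print(s["joint_pos"],s["tcp_rot"])
E
```

```text
22 pick [ 0.965  0.582 -0.637  2.152  1.172  0.277  0.675] [ 0.032  0.351  0.529  2.228 -0.878  0.343  2.605]
   (-0.085, 0, 0.118) [0.529 0.042 0.151] [-0.895  0.262  0.84   2.259 -0.531  0.361  2.   ]
   (-0.045, 0, 0.118) [0.569 0.045 0.151] [-0.834  0.334  0.807  2.175 -0.612  0.403  2.069]
   (-0.045, 0, 0.1) [0.569 0.045 0.133] [-0.789  0.361  0.758  2.189 -0.687  0.368  2.138]
26 pick [ 1.099  0.639 -0.8    2.188  1.574  0.334  0.325] [ 1.162  0.43  -0.815  2.224  0.981  0.266  0.86 ]
   (-0.085, 0, 0.118) [0.53  0.042 0.151] [-0.9    0.243  0.83   2.304 -0.637  0.263  2.102]
   (-0.045, 0, 0.118) [0.57  0.045 0.151] [-0.831  0.313  0.788  2.22  -0.719  0.306  2.173]
   (-0.045, 0, 0.1) [0.57  0.045 0.133] [-0.772  0.34   0.722  2.233 -0.821  0.27   2.269]
30 pick [ 1.356  0.878 -1.177  2.217  1.798  0.639  0.254] [ 1.315  0.499 -0.995  2.272  1.459  0.301  0.429]
   (-0.085, 0, 0.118) [0.531 0.042 0.151] [ 0.365  0.236 -0.619  2.287  0.993  0.242  0.514]
   (-0.045, 0, 0.118) [0.571 0.045 0.151] [-0.823  0.297  0.766  2.264 -0.941  0.215  2.392]
   (-0.045, 0, 0.1) [0.571 0.045 0.133] [ 0.356  0.338 -0.625  2.219  1.17   0.276  0.368]
above t6.28 p [ 0.481 -0.267  0.105] F [-0.2 -0.  -0. ] gap 0.0855 gf 0.0
at t7.22 p [ 0.515 -0.275  0.033] F [0.4 0.3 1.1] gap 0.0854 gf 0.0
grip t7.91 p [ 0.515 -0.275  0.033] F [-1.6  0.8  4.8] gap 0.0093 gf 59.7
lift t8.64 p [ 0.513 -0.276  0.102] F [-0.2  0.4 -2.1] gap 0.0088 gf 58.7
[ 1.161  0.503 -0.862  2.154  1.053  0.339  0.801] [[-0.868  0.262  0.421]
 [ 0.236  0.965 -0.114]
 [-0.436 -0.    -0.9  ]]
```

View pics/grip.png

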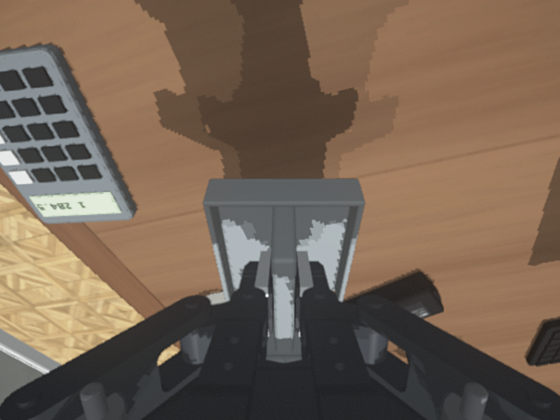

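Held: tray gripped by the divider, front wall spanning columns 205–364, rows 180–205. Compare with the nominal grasp.

```bash
python3 - <<'E'
from h import *
np.set_printoptions(precision=2,suppress=True)
s=dict(np.load("pics/grip.npz"));c=campose("wrist",s)
A=s["tcp_rot"];yaw=np.arctan2(-A[1,0],-A[0,0]);lean=np.arctan2(-A[2,0],-A[2,2]);print(yaw,np.rad2deg(lean))
R=rz(yaw);o=s["position"]-.011*A[:,2]-R@GRIP
for m in([-45,-36,0],[-45,36,0],[-45,-36,16],[-45,36,16],[-42,-5,48],[-42,5,48]):print(m,proj(c,o+R@(np.array(m)/1000)))
g=cv2.GaussianBlur(cv2.imread("pics/grip.png",0),(3,3),0).astype(float)
for v in(185,192,200):
    d=np.gradient(g[v]);print(v,195+np.argmax(abs(d[195:215])),355+np.argmax(abs(d[355:375])))
for u in(240,330,284):print(u,[ (170+i,int(x)) for i,x in enumerate(np.gradient(g[:,u])[170:215]) if abs(x)>5])
print(284,"div cols row 225",[(265+i,int(x)) for i,x in enumerate(np.gradient(g[225])[265:305]) if abs(x)>4])
E
```

```text
-0.26497401803459797 25.86457645629092
[-45, -36, 0] [[211.99 177.4 ]]
[-45, 36, 0] [[361.35 177.5 ]]
[-45, -36, 16] [[205.93 198.85]]
[-45, 36, 16] [[367.84 198.96]]
[-42, -5, 48] [[274.09 260.05]]
[-42, 5, 48] [[300.72 260.06]]
185 207 360
192 205 362
200 203 364
240 [(204, -5)]
330 [(177, -6), (178, -6), (204, -6)]
284 [(178, 8), (179, 8), (204, -6)]
284 div cols row 225 [(271, -5)]
```

```bash
sed -i 's/PO=np.array(\[.626,.0488,0\])/PO=np.array([.626,.0503,0])/' h.py; python3 - <<'E'
from h import *
p,A=hang(-.085,0,.118)
try:
    arm.move_l(p,A,feed=.2)
except arm.Unreachable as e:
    print("unreach",e); 
    print(arm.inverse_kinematics(p,A))
s=st("pre");print(np.round(s["joint_pos"],3),p)
cv2.imwrite("pics/pre_s.png",camrig.camera("scene")[:,:,::-1]);cv2.imwrite("pics/pre_d.png",camrig.camera("side")[:,:,::-1])
a=cv2.imread("pics/pre_s.png")[60:240,190:340];b=cv2.imread("pics/pre_d.png")[110:290,200:360]
cv2.imwrite("pics/pre.png",np.hstack([cv2.resize(a,(400,480)),cv2.resize(b,(400,480))]))
E
```

```text
pre t10.46 p [0.5299 0.0422 0.1507] F [ 0.5 -1.1 -3.5] gap 0.0087 gf 58.7
[ 0.707  0.362 -1.042  2.228  1.02   0.452  0.529] [0.53007613 0.04331402 0.15111327]
```

View pics/pre.png

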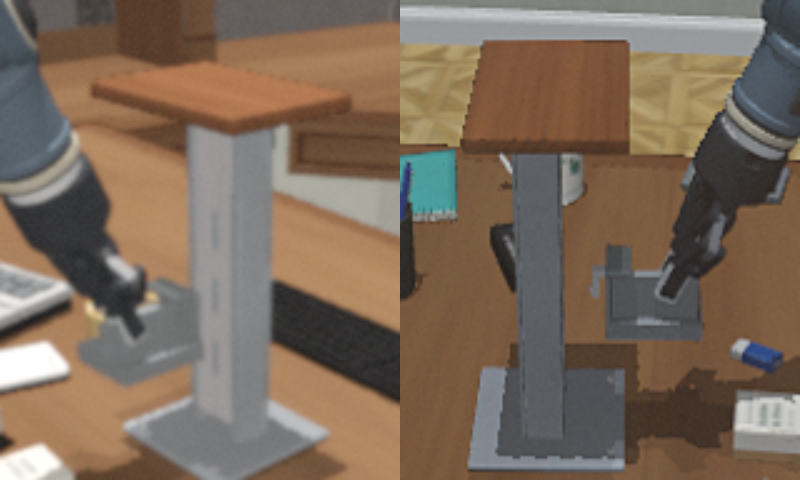

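Side view shows the tray level before the post with the hook (595,280 in the crop) facing it. Now push in, watching force.

```bash
cat >> h.py <<'E'
def intray(s):
    A=np.array(s["tcp_rot"]);yaw=np.arctan2(-A[1,0],-A[0,0])
    o=np.array(s["position"])-.011*A[:,2]-rz(yaw)@GRIP
    return np.round(rz(PY).T@(o-PO),4),round(yaw-PY,3)
E
python3 - <<'E'
from h import *
p,A=hang(-.066,.001,.118);arm.move_l(p,feed=.08)
s=st("near");print(intray(s))
p,A=hang(-.038,.001,.118)
print(arm.move_l(p,feed=.03,until_force=8));s=st("push");print(intray(s))
E
```

```text
near t10.95 p [0.5496 0.0459 0.1511] F [ 0.2 -1.3 -3.2] gap 0.0087 gf 58.6
(array([-0.0654,  0.0012,  0.118 ]), np.float64(-0.001))
True
push t11.66 p [0.5697 0.0468 0.1498] F [-0.2 -0.6 -2.7] gap 0.0090 gf 58.7
(array([-0.0452,  0.0006,  0.1167]), np.float64(-0.001))
```

```bash
python3 - <<'E'
from h import *
p,A=hang(-.0455,.0006,.095)
print(arm.move_l(p,feed=.03,until_force=7));s=st("down");print(intray(s))
b=camrig.camera("side");cv2.imwrite("pics/dn.png",cv2.resize(b[140:260,220:340],(600,600),interpolation=cv2.INTER_CUBIC)[:,:,::-1])
E
```

```text
False
down t12.52 p [0.5688 0.0468 0.1275] F [ 0.7  1.3 -5.2] gap 0.0088 gf 58.5
(array([-0.046 ,  0.0006,  0.0944]), np.float64(-0.001))
```

View pics/dn.png

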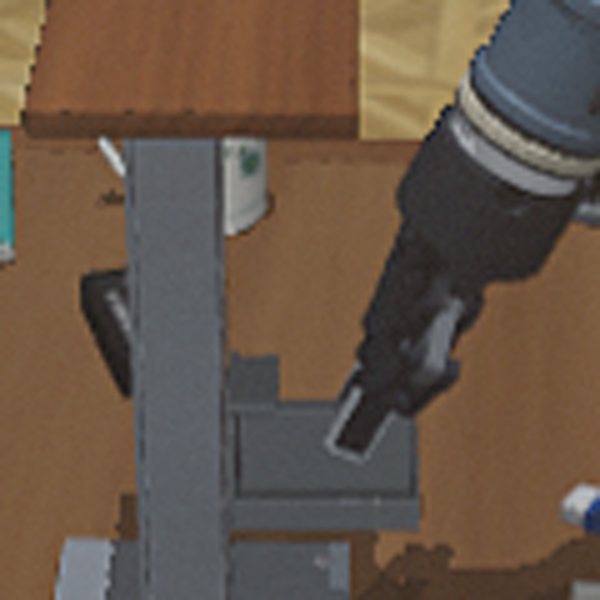

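Back wall sits against the post edge (crop x≈230), no hook visible outside: it's in. Continue lowering gently.

```bash
python3 - <<'E'
from h import *
st("now")
for z in(.092,.0895,.087):
    p,A=hang(-.0455,.0006,z)
    r=arm.move_l(p,feed=.02,until_force=10);s=st(str(r));print(intray(s))
    if r:break
E
```

```text
now t12.57 p [0.5688 0.0468 0.1275] F [-0.7  0.5 -6.2] gap 0.0092 gf 58.4
False t12.87 p [0.5692 0.0467 0.1249] F [-3.  -0.1 -3.3] gap 0.0088 gf 58.8
(array([-0.0457,  0.0005,  0.0918]), np.float64(-0.001))
False t13.14 p [0.5698 0.0469 0.1233] F [-5.6 -0.9  3.2] gap 0.0088 gf 60.1
(array([-0.0451,  0.0007,  0.0902]), np.float64(-0.001))
True t13.35 p [0.5694 0.0469 0.1212] F [-3.7 -1.3  5.1] gap 0.0091 gf 60.1
(array([-0.0455,  0.0008,  0.0881]), np.float64(0.001))
```

```bash
python3 - <<'E'
from h import *
arm.command_gripper(.085);s=st("open")
A=np.array(s["tcp_rot"]);arm.move_l(s["position"]-.09*A[:,2],feed=.2);s=st("back")
b=camrig.camera("side");w=camrig.camera("wrist");cv2.imwrite("pics/w_rel.png",w[:,:,::-1]);np.savez("pics/w_rel.npz",position=s["position"],tcp_rot=s["tcp_rot"]);cv2.imwrite("pics/s_rel.png",b[:,:,::-1])
o=np.hstack([cv2.resize(b[150:270,230:330],(400,480),interpolation=cv2.INTER_CUBIC),cv2.resize(w[100:400,160:410],(400,480),interpolation=cv2.INTER_CUBIC)])
cv2.imwrite("pics/rel.png",o[:,:,::-1])
E
```

```text
open t14.07 p [0.5672 0.0463 0.1192] F [-0.1  0.8  0.4] gap 0.0854 gf 0.0
back t14.67 p [0.5284 0.0428 0.2001] F [ 0.  -2.  -0.4] gap 0.0847 gf 0.0
```

View pics/rel.png

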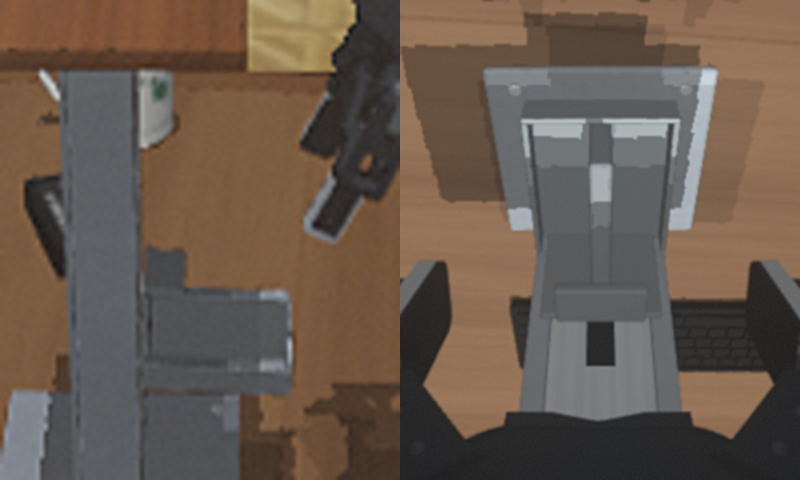

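```bash
python3 - <<'E'
from h import *
from scipy.optimize import least_squares
np.set_printoptions(precision=4,suppress=True)
c=campose("wrist",dict(np.load("pics/w_rel.npz")))
f=lambda x,y:(160+(x-400)*.625,100+y*.625)
obs=np.array([f(523,121),f(678,121),f(557,319),f(645,319)])
M=np.array([[-45,-36,16],[-45,36,16],[45-24,-22,62],[21,22,62]])/1000
PO2=PO-[0,.0015,0]
# lip's lowest image edge = ambiguous: back top edge x=45
for lx in(.045,):
    Mm=M.copy();Mm[2:,0]=lx
    def res(p):
        R=rz(PY+p[3]);q=PO2+rz(PY)@p[:3];return (proj(c,[q+R@m for m in Mm])-obs).ravel()
    r=least_squares(res,[-.045,0,.09,0]);print(r.x,r.fun.round(1))
o=PO2
# slot top edge
print("slot top z",onplane(c,[f(600,365)],o,rz(PY)[:,0]))
g=cv2.imread("pics/w_rel.png",0);print(g[290:335,285])
E
```

```text
[-0.0411  0.0012  0.0858  0.0033] [-0.7  0.3  0.8  0.1  0.5 -0.2 -0.6 -0.2]
slot top z [[0.6259 0.0497 0.1751]]
[ 95  94  95  95  95  94  92  93  94  93  82  58  41  42  38  42  42  40
  41  41  44  40  41  42  43  38  43  40  43  43  41  43  41  41  43  40
  41  37  69 119 128 126 125 125 124]
```

Tray hangs in the middle slot, underside ≈0.088, i.e. about 45–48 mm below my edge estimate; the press on the lip will confirm it.

```bash
python3 - <<'E'
from h import *
arm.command_gripper(0.0,60)
L=np.deg2rad(33);A=att(PY,L)
tip=PO+rz(PY)@np.array([-.045+.034,0,.0885+.062])
def tcp(dz,back=0):return tip+[0,0,dz]-(.008+back)*A[:,2]
arm.move_l(tcp(.02,.05),A,feed=.2);st("a")
arm.move_l(tcp(.02),feed=.1);s0=st("b")
cv2.imwrite("pics/press_s.png",camrig.camera("side")[:,:,::-1])
r=arm.move_l(tcp(-.02),feed=.02,until_force=12);s=st(f"touch {r}");z1=s["position"][2]
print("contact: lower tip corner height above desk",s["position"][2]-.008*np.cos(L)-.011*np.sin(L))
r=arm.move_l(np.array(s["position"])-[0,0,.02],feed=.015,until_force=15);s=st(f"press {r}");print("moved",s["position"][2]-z1)
E
```

```text
a t15.97 p [0.5829 0.0474 0.2188] F [-0.7  0.  -0. ] gap -0.0002 gf 0.0
b t16.62 p [0.6102 0.0495 0.1772] F [ 0.4 -0.1 -0.5] gap -0.0003 gf 0.0
touch True t17.65 p [0.6108 0.0493 0.1623] F [-4.8 -0.1  8.5] gap -0.0001 gf 4.1
contact: lower tip corner height above desk 0.14956676610385353
press True t18.02 p [0.6109 0.0494 0.1623] F [-5.9 -1.3  8.8] gap -0.0002 gf 4.7
moved -1.4379021844507234e-05
```

```bash
python3 - <<'E'
from h import *
L=np.deg2rad(33)
s=arm.sense();p=np.array(s["position"])
arm.move_l(p+[0,0,.008],feed=.1);p=p+rz(PY)@[-.004,0,0]
arm.move_l(p+[0,0,.008],feed=.1);st("up")
r=arm.move_l(p-[0,0,.02],feed=.015,until_force=5);s=st(f"touch {r}");z1=s["position"][2]
print("h",z1-.008*np.cos(L)-.011*np.sin(L))
r=arm.move_l(np.array(s["position"])-[0,0,.02],feed=.04,until_force=28);s=st(f"press {r}");print("moved",s["position"][2]-z1)
b=camrig.camera("side");cv2.imwrite("pics/s_press.png",b[:,:,::-1])
E
```

```text
up t18.52 p [0.6063 0.049  0.1696] F [ 0.1  0.7 -0.7] gap -0.0001 gf 0.0
touch True t19.35 p [0.6071 0.049  0.1622] F [-2.7 -0.8  6.5] gap -0.0001 gf 3.1
h 0.1494686763218002
press True t19.58 p [0.6073 0.0491 0.1618] F [-9.8 -2.6 13.9] gap 0.0001 gf 6.7
moved -0.0003548741350311857
```

```bash
python3 - <<'E'
from h import *
s=arm.sense();A=np.array(s["tcp_rot"]);p=np.array(s["position"])
arm.move_l(p+[0,0,.015],feed=.1)
q=dict(np.load("pics/w_rel.npz"))
arm.move_l(p+[0,0,.015]-.05*A[:,2],feed=.2)
arm.move_l(q["position"],q["tcp_rot"],feed=.2);arm.command_gripper(.085);arm.sleep(.3)
s=st("view");w=camrig.camera("wrist");cv2.imwrite("pics/w2.png",w[:,:,::-1])
g1=cv2.imread("pics/w_rel.png",0).astype(np.float32);g2=cv2.imread("pics/w2.png",0).astype(np.float32)
print("pose diff",np.array(s["position"])-q["position"])
for n,(r0,r1,c0,c1) in dict(tray=(165,300,230,340),slot=(315,350,240,330),foot=(135,240,205,232)).items():
    print(n,cv2.phaseCorrelate(g1[r0:r1,c0:c1],g2[r0:r1,c0:c1]))
b=cv2.cvtColor(camrig.camera("side"),cv2.COLOR_RGB2BGR);cv2.imwrite("pics/s2.png",b)
a=cv2.imread("pics/s_rel.png")
cv2.imwrite("pics/fin.png",np.hstack([cv2.resize(i[180:260,230:310],(400,400),interpolation=cv2.INTER_CUBIC) for i in(a,b)]))
E
```

```text
view t21.85 p [0.5284 0.0428 0.2   ] F [-0.2 -0.9 -0.6] gap 0.0850 gf 0.0
pose diff [-4.35036071e-06 -5.60435033e-05 -4.47818187e-06]
tray ((0.17782253971324025, -0.32195986339364424), 1.0185684287695238)
slot ((0.5072293953477001, -0.40189959966698297), 1.0021224856376647)
foot ((0.8060025413560226, -0.49812121910985496), 1.0542699894950878)
```

View pics/fin.png

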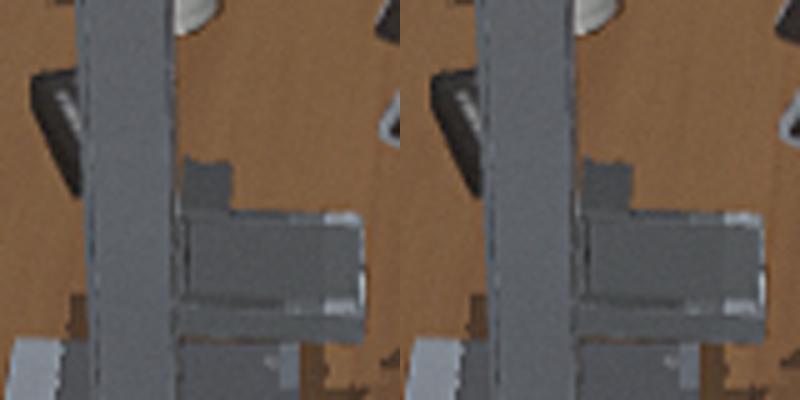

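The tray hasn't moved after a 28 N press. It is at a hard stop at least 42 mm below the slot edge, and after the rib passed the latch the tool was pulled down by about 3 N. All of that fits the tray being home, so I'm handing it in.

```bash
python3 - <<'E'
from h import *
print(arm.finish_job());st()
E
```

```text
the job is handed in; nothing more can be done
None
the job is handed in; nothing more can be done
```

I hung the tray in the middle slot and handed the job in after about 22 s. It sits at a hard stop with its back on the post, and a 28 N press didn't move it. I never felt a clear click or saw the latch and seat readings, and the hand-in reported no verdict, so "fully home" is inferred from the tray's height and the forces.

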